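# Open out the folding trivet for the steamer

## Robot

A 7-joint arm with a two-finger parallel gripper is mounted at the origin on the work surface. World frame = base frame: x ahead of the robot, y to its left, z up, the work surface at z = 0. Lengths are in m, angles in rad, forces in N, time in s.
With the tool pointing down it reaches from about 0.35 to 0.9 m from the base axis. Payload 8.1 kg.
Tool frame: the origin (TCP) lies between the finger pads; the fingertips stand 11 mm ahead of it and the grasp point (between the pads) lies 8 mm behind it; z points along the fingers, y is the line along which they close (so a half turn about z gives the same grasp; the last joint's range is limited). The gripper opens to 92 mm and grips with 3 to 60 N. Pads are 19 mm wide; open, the fingers measure 130 mm over their backs; the gripper's body (75 mm by 190 mm) begins 47 mm behind the grasp point.
Start: joints at [-1.223, 0.434, 0.025, 1.573, -0.012, 1.134, -0.075], TCP at [0.272, 0.563, 0.238] pointing down, gripper open.
Joint ranges: [-2.62, 2.62], [-0.44, 2.09], [-1.27, 1.32], [0.08, 2.57], [-1.32, 4.46], [0.12, 2], [-2.74, 2.74]. Speed limits (rad/s): [2.22, 2.22, 3.01, 3.01, 3.14, 3.14, 3.14].

## Interface

Orientations are given as a rotation vector (axis times angle).
In Python, from cell import observe, get_image, camera_params, sign_off gives the robot as it stands.
- The arm moves only by the shell command python3 -m pendant 'ROWS' [FORCE]. ROWS is JSON, one flat list of numbers, 7 for each row, row after row: the shift along the tool's x, y, z in m, then the turn, a rotation vector about the tool's x, y, z in rad, then the finger opening in m, from 0 to 0.0918. In form: [dx, dy, dz, rx, ry, rz, jaw, dx, dy, dz, rx, ry, rz, jaw, ...]. A call has 1 to 10 rows; each row shifts and turns the commanded pose from where the row before left it, along the tool's axes as they then stand; what a row does not reach is not made up. A row lasts 1/8 s, in which the tool goes at most 62.5 mm and 10.7 degrees, less where a joint would pass 70% of its speed; a pose out of reach is approached as far as the arm can. A call is refused whole if a number of a shift passes 0.0625 or a number of a turn 0.188, either way. A call with a gripper value outside its range is refused whole. The fingers move at their own pace and stop on an object; FORCE is the grip in N (left out, the last holds). Time passes only in rows, so rows that do not move let the fingers close. It gives the time, the measured TCP pose, the force, the opening and the grip force at its end, in the units of the state.
- observe(): the state, without advancing time (a new reading comes with each control period).
- get_image(name): name is "side" or "top" or "wrist"; returns the picture (400x640x3 uint8, red, green, blue); there is no depth.
- camera_params(name): a dict with "intrinsics" (3x3 intrinsics, pixels), "eye" and "rotation" of the camera in the world; the wrist camera has in their place "T_tool_cam" (4x4, takes a point from camera to tool coordinates, whose origin is the TCP and whose axes are the flange's). Camera axes: x right, y down, z forward; pixel columns grow to the right and rows downward; lengths in m; the calibration is good to about 2 mm. A picture is of the moment at which its call begins: read the wrist's pose just before it. camera_params takes no time and is no camera call.
- sign_off(): hands the job in; it is judged then, once.
The state is a dict: "clock": time; "joints": joint angles; "dq": joint speeds; "joint_efforts": joint torques, N m; "position": TCP position; "ee_rot": TCP orientation; "force": force on the tool from outside, world axes, zero at the start; "ft_torque": the same for the moment, N m; "width": opening from 0.0 (shut) to 1.0 (fully open); "gripper_force": force on a finger pad.
Only numpy, scipy, OpenCV 4.12 (cv2) and the standard library are available. Lean on these libraries where they do the work, as an engineer would, in place of code of your own. Each camera call takes 0.05 s, during which the arm holds its last target. There are 200 camera calls.

## Task

Open out the folding trivet so that the steamer can be set on it: first gently push the white enamel bowl aside, out of the place where the leaf will come down, then with the fingertips turn the half-open leaf right over its spine and press it down flat on the other side. Only push and press: do not pinch, lift or tip anything, keep the bowl standing on the counter, and leave the other things alone.

Things in the scene. Friction and masses are not known exactly. Their poses are not given: they have to be found in the camera images.
- trivet: Folding cast aluminium trivet; it does not slide. Origin: on the counter under the middle of its spine (hinge line). x axis along the spine, y from the spine over the fixed half, z up. Fixed half: openwork plate 130 mm along x, y = 6 to 140 mm, 8 mm thick, top 30 mm above the counter, on four rubber feet. The leaf starts half open above it.
- spine (a point): Middle of the hinge line, 30 mm above the counter; axes as trivet. Hinge knuckles: radius 6.5 mm. The leaf hinged here is an openwork aluminium plate 8 mm thick, 130 mm along the spine, from 6 to 140 mm from the hinge line, its outermost 34 mm solid. The hinge is stiff: the leaf stays at whatever angle it is left; turning it takes 2 to 5 N at the tab.
- leaf (a joint): Angle of the trivet's leaf, rad: 0 = folded down on the fixed half, 1.57 = upright, 3.14 (a stop) = flat on the other side, top level with the fixed half's top 30 mm up, its own feet on the counter, which give a little. Its under face at the start (its plane passes through the hinge line) is its top face at the end; on the opposite face stand four rubber feet 22 mm long, 18 mm across.
- tab (a point): On the red tab, 44 mm wide and 10 mm thick, at the middle of the leaf's free edge (140 to 167 mm from the hinge line). The point is 165 mm from the hinge line, in the leaf's plane through the hinge line (1 mm inside the tab's under side at the start). y axis from the hinge to the tab's end, z towards the face with the feet, x along the spine.
- landing (a point): Point on the counter at the middle of the place where the leaf will lie (85 mm from the spine, opposite the fixed half); the leaf needs the counter there for 65 mm either way along the spine and from the spine to 167 mm away from it. Axes as trivet.
- bowl: White enamel bowl with a blue rim, open, 104 mm across the rim, 92 mm across its flat base, 42 mm high, 0.2 kg, walls 3 mm. Origin: centre of its underside. Slides when pushed low down.
- jar: Twist-cap glass jar, 68 mm across, 105 mm high, standing. Origin: centre of its underside. To be left alone.
- tin: Yellow-labelled tin, 64 mm across, 90 mm high, standing. Origin: centre of its underside. To be left alone.
- cup: Blue cup, 72 mm across, 70 mm high, standing. Origin: centre of its underside. To be left alone.
- spatula: Bamboo spatula lying flat, 285 mm long along its x axis (from x = -140 to +145 mm), blade 60 mm wide at +x, handle 22 mm wide, 8 mm thick. Origin: on its underside in the handle. To be left alone.
There are look-alikes about, which are no part of the job. Of the things that look like the bowl, take the one that is farthest to the robot's left at the start.

How it is judged:
On the way, in this order (a step that is already met when the one before it is completed fails the run):
1. the bowl is out of the leaf's landing place while the leaf is still short of upright (horizontal distance between bowl and landing above 0.115 m and value of joint leaf below 1.4 rad), for 0.1 s.
2. the leaf has been turned past upright (value of joint leaf above 1.65 rad).
At the end, for the whole second after the job is handed in: The leaf lies flat on the other side (within 0.05 rad of its stop), the bowl stands upright and still on the counter, its centre more than 115 mm from the middle of the landing place (value of joint leaf above 3.09 rad and horizontal distance between bowl and landing above 0.115 m and height (world z) of bowl between -0.004 and 0.004 m and angle between bowl's own z axis and vertical below 0.06 rad and linear speed of bowl below 0.02 m/s); the robot touches nothing.
It fails at once if the bowl is lifted off the counter (over 15 mm) or tipped (over 0.35 rad) (height (world z) of bowl above 0.015 m or angle between bowl's own z axis and vertical above 0.35 rad).
It fails at once if the bowl is squeezed or rammed by the fingers (over 30 N) (contact force between the fingers and bowl above 30 N).
It fails at once if the trivet or its leaf is pinched or forced by the fingers (over 38 N) (contact force between the fingers and trivet above 38 N).
It fails at once if the bowl is jammed against the trivet or the leaf is brought down on it (over 8 N) (contact force between bowl and trivet above 8 N).
It fails at once if the jar, tin, cup or spatula is shifted more than 30 mm (distance of any of jar, tin, cup, spatula from where it was at the start of the episode above 0.03 m).
It also fails if it takes over 72 s, if anything falls off the work surface, if the arm or the gripper's body presses on something with over 40 N, if the wrist force passes 120 N, or if a joint passes its speed limit or range.

## Working session

There is one attempt and no reset: what is moved stays moved. The work goes in short steps, Python scripts to look and compute and a shell command to move; the robot and the scene stay as the last step left them, time stands still between calls to the robot, and variables do not carry over. Pictures are saved under pics/ and viewed, at most 10 in all, crops included, and the job is handed in when it is done.

```bash
mkdir -p pics; python3 - <<'E'
from cell import *
import cv2
o=observe(); print(o)
for n in ("top","side"):
    cv2.imwrite(f"pics/{n}0.png",get_image(n)[:,:,::-1]); print(n,camera_params(n))
print(camera_params("wrist"))
E
```

```text
{'clock': 0.0, 'joints': array([-1.22260545,  0.43524983,  0.02492766,  1.57405209, -0.01157577,
        1.13400234, -0.07509592]), 'dq': array([ 6.97621437e-05,  5.27113376e-04,  8.38824758e-04,  1.62682853e-03,
       -1.63367401e-04,  7.10096369e-04, -1.19744359e-03]), 'joint_efforts': array([-1.01936777e-03, -6.67845011e+01,  9.84970629e-01, -3.14467585e+01,
       -6.04436500e-02,  4.32185177e-02,  2.13864505e-04]), 'position': array([0.27212378, 0.56212139, 0.23694517]), 'ee_rot': array([-7.02095117e-01, -3.06192138e+00,  2.44006620e-03]), 'force': array([-0.20820799, -0.0525777 ,  0.06739627]), 'ft_torque': array([0.03367246, 0.03920426, 0.0397326 ]), 'gripper_force': 0.0, 'width': 0.9984259904174485}
top {'intrinsics': array([[520.40451056,   0.        , 325.32332086],
       [  0.        , 520.40451056, 201.67424147],
       [  0.        ,   0.        ,   1.        ]]), 'eye': array([0.45151893, 0.07568441, 1.28642762]), 'rotation': array([-2.21033357,  2.15762763, -0.08367366])}
side {'intrinsics': array([[482.49583356,   0.        , 317.67987844],
       [  0.        , 482.49583356, 199.74925319],
       [  0.        ,   0.        ,   1.        ]]), 'eye': array([ 0.12778082, -0.49895344,  0.92064129]), 'rotation': array([-2.36788698,  0.72455481, -0.26471925])}
{'intrinsics': array([[293.87216195,   0.        , 321.03907144],
       [  0.        , 293.87216195, 197.30106952],
       [  0.        ,   0.        ,   1.        ]]), 'T_tool_cam': array([[-2.53223206e-04, -9.51316291e-01, -3.08216241e-01,
         8.37940823e-02],
       [ 9.99999968e-01, -2.42394418e-04, -7.34206582e-05,
         4.96425022e-04],
       [-4.86362802e-06, -3.08216250e-01,  9.51316321e-01,
        -1.46757266e-01],
       [ 0.00000000e+00,  0.00000000e+00,  0.00000000e+00,
         1.00000000e+00]])}
```

View pics/top0.png

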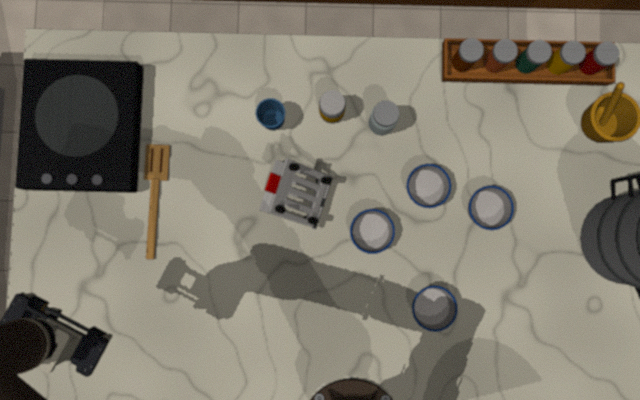

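View pics/side0.png

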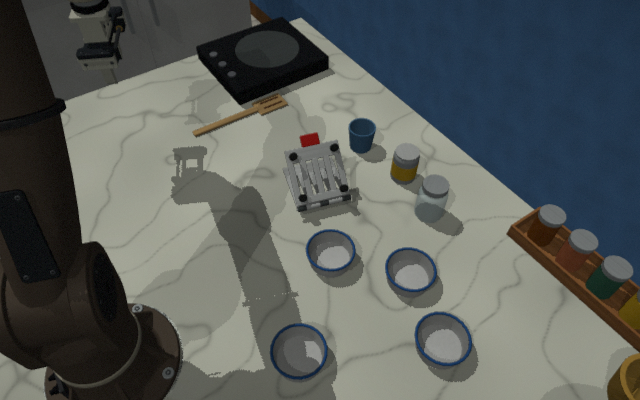

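The top view shows four candidate bowls at px (374,230), (430,185), (492,207) and (435,307). The robot's left is image left, so I choose (374,230). The trivet's red tab is at (272,183), so the spine is on its right at about (325,205). Next, a close crop to check this.

```bash
cat > h.py <<'E'
from cell import *
import numpy as np, cv2
from scipy.spatial.transform import Rotation as R
def cam(n):
    p=camera_params(n)
    if n=="wrist":
        o=observe(); T=np.eye(4); T[:3,:3]=R.from_rotvec(o['ee_rot']).as_matrix(); T[:3,3]=o['position']
        T=T@p['T_tool_cam']; return p['intrinsics'],T[:3,3],T[:3,:3]
    r=np.array(p['rotation']); 
    return p['intrinsics'],np.array(p['eye']),(R.from_rotvec(r).as_matrix() if r.size==3 else r)
def px2w(c,uv,z):
    K,e,M=c; d=M@np.linalg.inv(K)@np.array([*uv,1.]); return e+d*(z-e[2])/d[2]
def w2px(c,P):
    K,e,M=c; q=(np.atleast_2d(P)-e)@M@K.T; return q[:,:2]/q[:,2:]
E
python3 - <<'E'
from h import *
t=cv2.imread("pics/top0.png");s=cv2.imread("pics/side0.png")
a=cv2.resize(t[140:270,250:410],None,fx=5,fy=4.6*5/4.6,interpolation=cv2.INTER_CUBIC)[:600]
cv2.imwrite("pics/ct.png",cv2.resize(t[145:265,250:410],None,fx=5,fy=5,interpolation=cv2.INTER_CUBIC))
cv2.imwrite("pics/cs.png",cv2.resize(s[120:240,250:410],None,fx=5,fy=5,interpolation=cv2.INTER_CUBIC))
c=cam("top")
for n,uv,z in [("bowl",(374,230),.042),("b2",(430,185),.042),("b3",(492,207),.042),("jar",(385,110),.105),("tin",(333,98),.09),("cup",(271,111),.07),("sp",(153,200),.008)]: print(n,px2w(c,uv,z))
E
```

```text
bowl [ 0.47977424 -0.04329541  0.042     ]
b2 [ 0.59109568 -0.17613159  0.042     ]
b3 [ 0.54167352 -0.32533523  0.042     ]
jar [ 0.75549964 -0.05794282  0.105     ]
tin [0.78488972 0.06250957 0.09      ]
cup [0.75540133 0.20873966 0.07      ]
sp [0.54119349 0.49876987 0.008     ]
```

View pics/ct.png

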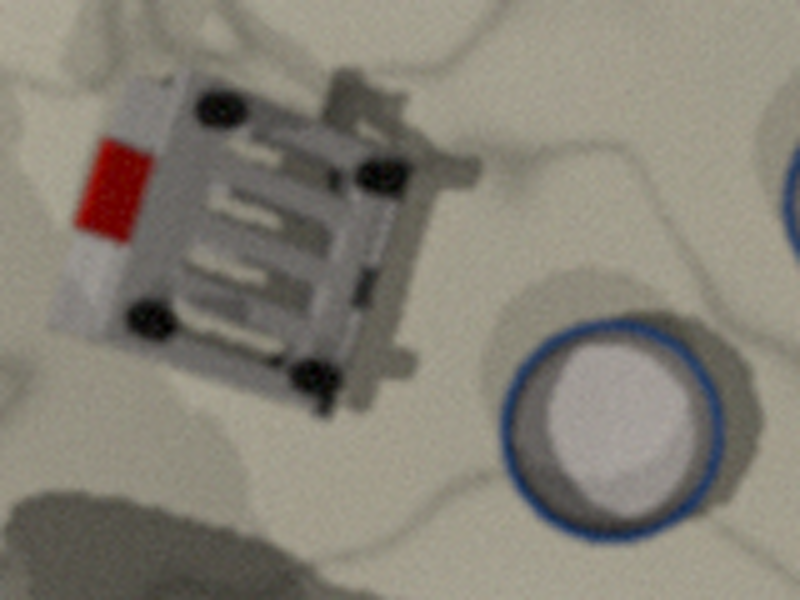

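View pics/cs.png

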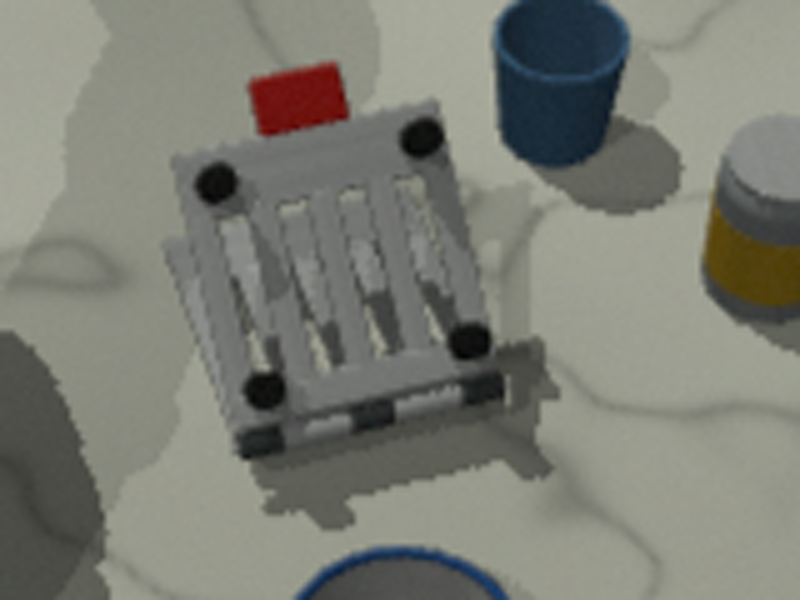

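The crops confirm the choice: the bowl is at top px (374,230) beside the spine. Also visible are the leaf with its feet up, the tab (top about (273,183)) and the spine (side crop (240,445) to (500,388)). Next I fit the trivet pose and leaf angle from these points.

```bash
cat >> h.py <<'E'
def leafpt(p,x,r,n):
    X,Y,yaw,a=p[:4]; y=r*np.cos(a)-n*np.sin(a); z=.03+r*np.sin(a)+n*np.cos(a)
    c,s=np.cos(yaw),np.sin(yaw); return np.array([X+c*x-s*y,Y+s*x+c*y,z])
E
python3 - <<'E'
from h import *
from scipy.optimize import least_squares
T,S=cam("top"),cam("side")
ft=lambda u,v:(250+u/5,145+v/5); fs=lambda u,v:(250+u/5,120+v/5)
def obs(q):
    p=q[:4];a,r1,r2=q[4:7]
    L=[]
    def add(c,f,uv,x,r,n): L.append(w2px(c,leafpt(p,x,r,n))[0]-np.array(f(*uv)))
    add(T,ft,(107,138),.022,.167,.009);add(T,ft,(155,153),.022,.14,.009);add(T,ft,(128,243),-.022,.14,.009);add(T,ft,(77,225),-.022,.167,.009)
    add(S,fs,(250,83),-.022,.167,.009);add(S,fs,(338,64),.022,.167,.009);add(S,fs,(260,134),-.022,.14,.009);add(S,fs,(348,116),.022,.14,.009)
    add(S,fs,(173,157),-.065,.14,.008);add(S,fs,(437,102),.065,.14,.008)
    for c,f,ps in((T,ft,[(221,108),(152,320),(381,176),(315,377)]),(S,fs,[(422,137),(216,183),(470,342),(265,390)])):
        for uv,(x,r) in zip(ps,[(a,r2),(-a,r2),(a,r1),(-a,r1)]): add(c,f,uv,x,r,.030)
    add(S,fs,(240,440),-.065,0,0);add(S,fs,(500,388),.065,0,0)
    return np.ravel(L)
s=least_squares(obs,[.53,.05,-.25,.7,.05,.03,.12],loss='soft_l1')
print(s.x.round(4)); print(obs(s.x).reshape(-1,2).round(1).tolist())
p=s.x; c,sn=np.cos(p[2]),np.sin(p[2])
print("tab",leafpt(p,0,.165,0),"landing",p[0]+sn*.085,p[1]-c*.085)
np.save("p.npy",p)
# bowl ellipse refine: blue rim
for n,c in(("top",T),("side",S)):
    im=cv2.imread(f"pics/{n}0.png").astype(int); m=((im[:,:,0]-im[:,:,2])>35).astype(np.uint8)
    m=cv2.morphologyEx(m,cv2.MORPH_CLOSE,np.ones((3,3)))
    k,l,st,ce=cv2.connectedComponentsWithStats(m)
    for i in range(1,k):
        if 100<st[i,4]<5000:
            pts=np.argwhere(l==i)[:,::-1].astype(np.float32); (u,v),(d,e),_=cv2.minAreaRect(pts) 
            if max(d,e)<70: print(n,u,v,d,e,px2w(c,(u,v),.041))
E
```

```text
[ 0.5443  0.0812 -0.297   0.6548  0.0498  0.0267  0.1236]
[[-0.1, -1.4], [0.0, -0.4], [-0.9, 0.0], [-0.5, -0.1], [-0.8, -0.3], [-0.4, -0.2], [-0.1, 0.7], [0.2, 0.5], [-0.6, -0.0], [-0.4, -0.3], [1.5, 0.1], [1.0, -0.2], [1.8, 0.3], [1.6, 0.3], [0.2, -0.7], [0.0, -1.0], [0.2, -1.2], [-0.0, -1.2], [-0.6, 2.1], [-0.2, -0.0]]
tab [0.58257684 0.20637098 0.13047912] landing 0.5193953883422686 -5.392743206715511e-05
top 271.0 113.0 28.0 26.0 [0.75770979 0.21175459 0.041     ]
top 428.6000061035156 185.2000274658203 42.93250274658203 42.93250274658203 [ 0.59064186 -0.17296781  0.041     ]
top 490.5 207.5 43.0 43.0 [ 0.540456   -0.32205561  0.041     ]
top 371.5 230.5 43.0 43.0 [ 0.47845935 -0.03743518  0.041     ]
side 362.0 127.5 17.0 26.0 [0.77274534 0.23275981 0.041     ]
side 330.0 249.5 41.0 48.0 [ 0.47790774 -0.0380685   0.041     ]
side 410.50006103515625 269.5000305175781 49.497474670410156 43.84062194824219 [ 0.58981535 -0.17382093  0.041     ]
side 443.00006103515625 338.5000305175781 58.689857482910156 50.20458221435547 [ 0.5407096  -0.32395612  0.041     ]
side 298.5 351.0 54.0 55.0 [ 0.2989645  -0.19037624  0.041     ]
```

```bash
cat >> h.py <<'E'
P=np.load("p.npy"); U=np.array([np.cos(P[2]),np.sin(P[2]),0]); V=np.array([-U[1],U[0],0]); Z=np.array([0,0,1.])
def tw(x,y,z): return np.array([P[0],P[1],0])+x*U+y*V+z*Z
def pose(tip,tilt,sgn=1):
    """tip pos trivet coords; tilt: tool z = -Z cos - V sin ; tool y = sgn*U ; returns TCP, Rot"""
    d=-Z*np.cos(tilt)-V*np.sin(tilt); y=sgn*U; x=np.cross(y,d)
    return tw(*tip)-.011*d, np.array([x,y,d]).T
def go(tip,tilt,sgn=1,frm=None):
    """frm: (pos,rot) of commanded pose; order: shift in current tool axes, body rotvec"""
    if frm is None:
        o=observe(); frm=(o['position'],R.from_rotvec(o['ee_rot']).as_matrix())
    p,M=pose(tip,tilt,sgn); 
    sh=frm[1].T@(p-frm[0]); rv=R.from_matrix(frm[1].T@M).as_rotvec()
    print("tip",tip,"tilt",tilt,"shift(cur tool axes)",sh.round(4),"shift(new axes)",(M.T@(p-frm[0])).round(4),"rot",rv.round(4)); return p,M
def st():
    o=observe(); M=R.from_rotvec(o['ee_rot']).as_matrix(); t=o['position']+.011*M[:,2]-np.array([P[0],P[1],0])
    print("t",o['clock'],"tip",(t@np.array([U,V,Z]).T).round(4),"zaxis uvz",(M[:,2]@np.array([U,V,Z]).T).round(3),"y",(M[:,1]@np.array([U,V,Z]).T).round(3),"F uvz",(o['force']@np.array([U,V,Z]).T).round(1),"w",round(o['width'],3),"q",o['joints'].round(2))
E
python3 - <<'E'
from h import *
st(); M=R.from_rotvec(observe()['ee_rot']).as_matrix(); print(M.round(3))
b=np.array([.478,-.038,0])-np.array([P[0],P[1],0]); print("bowl trivet",b@U,b@V)
for s in(1,-1):
    f=go((-.0275,-.06,.12),0,s)
E
```

```text
t 0.1 tip [-0.4009  0.3802  0.226 ] zaxis uvz [-0.    -0.001 -1.   ] y [ 0.153  0.988 -0.001] F uvz [-0.3 -0.7 -0.1] w 1.003 q [-1.22  0.44  0.02  1.57 -0.01  1.13 -0.08]
[[-0.9    0.436 -0.   ]
 [ 0.436  0.9   -0.001]
 [-0.    -0.001 -1.   ]]
bowl trivet -0.028477021693187228 -0.1333998123428573
tip (-0.0275, -0.06, 0.12) tilt 0 shift(cur tool axes) [-0.4365 -0.3776  0.1066] shift(new axes) [-0.4402  0.3734  0.106 ] rot [-1.1000e-03  1.1000e-03  1.4169e+00]
tip (-0.0275, -0.06, 0.12) tilt 0 shift(cur tool axes) [-0.4365 -0.3776  0.1066] shift(new axes) [ 0.4402 -0.3734  0.106 ] rot [-1.1000e-03 -1.1000e-03 -1.7247e+00]
```

```bash
python3 -m pendant '[0,0,0,0,0,0.177,0.04, 0,0,0,0,0,0.177,0.04, 0,0,0,0,0,0.177,0.04, 0,0,0,0,0,0.177,0.04, 0,0,0,0,0,0.177,0.04, 0,0,0,0,0,0.177,0.04, 0,0,0,0,0,0.177,0.04, 0,0,0,0,0,0.177,0.04]' && python3 -m pendant '[-0.044,0.0373,0,0,0,0,0.04, -0.044,0.0373,0,0,0,0,0.04, -0.044,0.0373,0,0,0,0,0.04, -0.044,0.0373,0,0,0,0,0.04, -0.044,0.0373,0,0,0,0,0.04, -0.044,0.0373,0,0,0,0,0.04, -0.044,0.0373,0,0,0,0,0.04, -0.044,0.0373,0,0,0,0,0.04, -0.044,0.0373,0,0,0,0,0.04, -0.044,0.0373,0,0,0,0,0.04]'
python3 -c "
from h import *
st(); go((-.028,-.06,.10),.16)"
```

```text
clock: 1.1
position: [0.2721, 0.5623, 0.2373]
ee_rot: [2.53, 1.862, -0.001]
force: [-0.4, -0.8, 0.5]
width: 0.436
gripper_force: 0.0
clock: 2.35
position: [0.501, 0.0313, 0.2377]
ee_rot: [-2.524, -1.87, -0.0]
force: [1.2, -0.2, 0.0]
width: 0.433
gripper_force: 0.0
t 2.35 tip [-0.0267 -0.0604  0.2267] zaxis uvz [-0.  0. -1.] y [ 1.     0.001 -0.   ] F uvz [1.2 0.2 0. ] w 0.433 q [-0.66  0.25  0.61  1.9  -0.17  1.04 -0.27]
tip (-0.028, -0.06, 0.1) tilt 0.16 shift(cur tool axes) [ 0.0021 -0.0013  0.1268] shift(new axes) [ 0.0224 -0.0013  0.1249] rot [ 0.     -0.1603  0.0014]
```

```bash
python3 -m pendant '[0.002,-0.001,0.04,0,0,0,0.04, 0,0,0.043,0,0,0,0.04, 0,0,0.043,0,-0.16,0,0.04, 0.005,0,0.029,0,0,0,0.04, 0.005,0,0.029,0,0,0,0.04, 0.004,0,0.026,0,0,0,0.04, 0,0,0,0,0,0,0.04]'
python3 -c "
from h import *
st(); go((-.028,-.155,.012),.16)
cv2.imwrite('pics/s1.png',get_image('side')[:,:,::-1])"
```

```text
clock: 3.22
position: [0.499, 0.0352, 0.0252]
ee_rot: [2.444, 1.81, -0.202]
force: [0.5, -1.0, 0.4]
width: 0.438
gripper_force: 0.0
t 3.225 tip [-0.0298 -0.059   0.0143] zaxis uvz [-0.003 -0.162 -0.987] y [ 1.     0.001 -0.003] F uvz [ 0.8 -0.8  0.4] w 0.438 q [-0.64  0.61  0.52  2.06 -0.25  0.63 -0.28]
tip (-0.028, -0.155, 0.012) tilt 0.16 shift(cur tool axes) [-0.0944  0.0017  0.0178] shift(new axes) [-0.0944  0.0018  0.0176] rot [-0.0029  0.0023  0.0014]
```

View pics/s1.png

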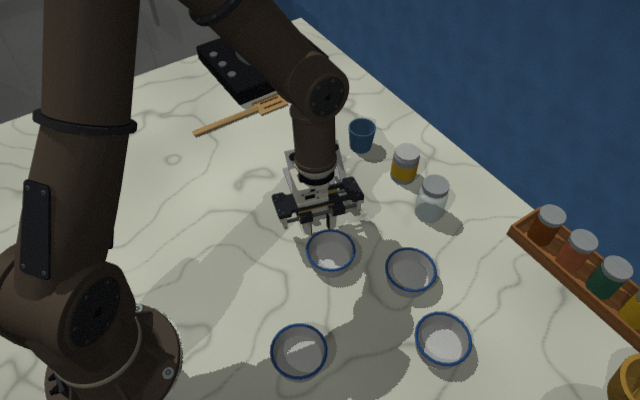

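The side view shows the fingers down behind the bowl, which is at (330,250), with nothing disturbed. Next is a slow push along -V.

```bash
python3 -m pendant '[-0.006,0.001,0.001,0,0,0,0.04, -0.006,0,0.001,0,0,0,0.04, -0.006,0,0.001,0,0,0,0.04, -0.006,0,0.001,0,0,0,0.04, -0.007,0,0.0011,0,0,0,0.04, -0.008,0,0.0013,0,0,0,0.04, -0.008,0,0.0013,0,0,0,0.04, -0.008,0,0.0013,0,0,0,0.04, -0.008,0,0.0013,0,0,0,0.04, -0.008,0,0.0013,0,0,0,0.04]'
python3 -c "
from h import *
st()"
```

```text
clock: 4.53
position: [0.4803, -0.0341, 0.0264]
ee_rot: [2.443, 1.809, -0.196]
force: [0.1, 1.9, 1.9]
width: 0.434
gripper_force: 1.0
t 4.525 tip [-0.0274 -0.1308  0.0156] zaxis uvz [ 0.    -0.159 -0.987] y [ 1.     0.001 -0.   ] F uvz [-0.4  1.8  1.9] w 0.434 q [-0.52  0.58  0.51  2.12 -0.23  0.57 -0.17]
```

```bash
python3 -m pendant '[-0.008,0,0.0013,0,0,0,0.04, -0.008,0,0.0013,0,0,0,0.04, -0.008,0,0.0013,0,0,0,0.04, -0.008,0,0.0013,0,0,0,0.04, -0.008,0,0.0013,0,0,0,0.04, -0.004,0,0.0006,0,0,0,0.04, 0,0,0,0,0,0,0.04, 0.02,0,-0.003,0,0,0,0.04, 0.02,0,-0.003,0,0,0,0.04]'
python3 -m pendant '[0,0,-0.06,0,0,0,0.0, 0,0,-0.06,0,0.16,0,0, 0,0,-0.06,0,0,0,0, 0,0,-0.06,0,0,0,0]'
python3 - <<'E'
from h import *
st()
im=get_image("top")[:,:,::-1]; cv2.imwrite("pics/t2.png",im)
go((0,.26,.24),0); go((0,.235,.115),.6)
E
```

```text
clock: 5.65
position: [0.4793, -0.0369, 0.0259]
ee_rot: [2.444, 1.809, -0.196]
force: [0.1, -0.7, 1.0]
width: 0.434
gripper_force: 0.0
clock: 6.15
position: [0.4844, -0.0193, 0.2666]
ee_rot: [-2.525, -1.868, -0.001]
force: [1.3, 0.8, -0.4]
width: 0.05
gripper_force: 0.0
t 6.15 tip [-0.0278 -0.1137  0.2556] zaxis uvz [ 0.  0. -1.] y [1. 0. 0.] F uvz [ 1.1  1.1 -0.4] w 0.05 q [-0.58  0.18  0.61  1.9  -0.12  1.09 -0.22]
tip (0, 0.26, 0.24) tilt 0 shift(cur tool axes) [0.373  0.024  0.0245] shift(new axes) [0.3731 0.0244 0.0226] rot [ 0.0086 -0.0045 -0.0007]
tip (0, 0.235, 0.115) tilt 0.6 shift(cur tool axes) [0.3537 0.0229 0.1514] shift(new axes) [ 0.3769  0.0244 -0.0766] rot [ 0.0081 -0.6045 -0.0032]
```

View pics/t2.png

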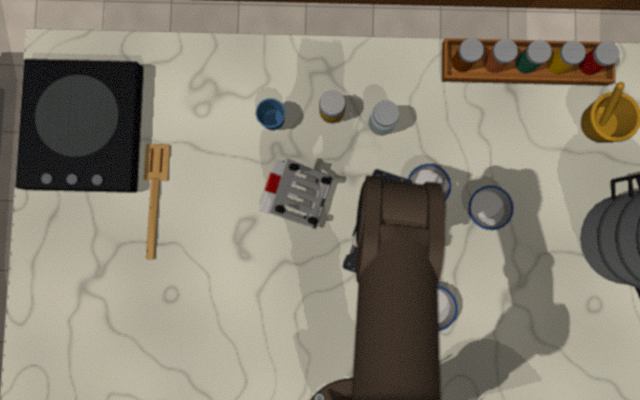

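The top view shows the arm hiding the bowl, and the trivet is unmoved (tab at (272,183)). I move over beyond the tab and test the tilt up high.

```bash
python3 -m pendant '[0.0467,0.003,0.002,0,0,0,0, 0.0467,0.003,0.002,0,0,0,0, 0.0467,0.003,0.002,0,0,0,0, 0.0467,0.003,0.002,0,0,0,0, 0.0467,0.003,0.002,0,0,0,0, 0.0467,0.003,0.002,0,0,0,0, 0.0467,0.003,0.002,0,0,0,0, 0.0467,0.003,0.002,0,0,0,0]'
python3 -m pendant '[0,0,0,0,-0.15,0,0, 0,0,0,0,-0.15,0,0, 0,0,0,0,-0.15,0,0, 0,0,0,0,-0.15,0,0, 0,0,0,0,-0.1,0,0, 0,0,0,0,0,0,0]'
python3 - <<'E'
from h import *
st()
im=get_image("top")[:,:,::-1]; T=cam("top")
m=((im[:,:,0].astype(int)-im[:,:,2])>35).astype(np.uint8)
m=cv2.morphologyEx(m,cv2.MORPH_CLOSE,np.ones((3,3))); k,l,s,c=cv2.connectedComponentsWithStats(m)
for i in range(1,k):
    if s[i,4]>100 and s[i,2]<60:
        u,v=s[i,0]+(s[i,2]-1)/2,s[i,1]+(s[i,3]-1)/2; w=px2w(T,(u,v),.041); b=w-[P[0],P[1],0]; print(u,v,s[i,2:4],w.round(3),"uv",(b@U).round(3),(b@V).round(3))
for t in (.7,): go((0,.235,.115),t); go((0,.14,.03+.14*np.sin(.655)-.025),.7)
E
```

```text
clock: 7.2
position: [0.6166, 0.3335, 0.2479]
ee_rot: [-2.524, -1.871, 0.001]
force: [0.2, -0.5, 0.2]
width: 0.004
gripper_force: 0.0
clock: 7.95
position: [0.6158, 0.3332, 0.2447]
ee_rot: [2.101, 1.562, -0.773]
force: [-0.3, -0.1, -0.5]
width: 0.003
gripper_force: 0.0
t 7.95 tip [-0.0053  0.2548  0.2363] zaxis uvz [ 0.001 -0.647 -0.763] y [ 1.     0.004 -0.003] F uvz [-0.2 -0.2 -0.5] w 0.003 q [-0.94  1.01  0.59  0.81 -0.    1.94 -0.75]
270.5 112.5 [26 30] [0.759 0.213 0.041] uv 0.167 0.189
428.5 185.5 [44 44] [ 0.59  -0.173  0.041] uv 0.118 -0.229
491.0 207.5 [45 44] [ 0.54  -0.323  0.041] uv 0.115 -0.388
411.0 243.0 [45 45] [ 0.451 -0.132  0.041] uv -0.027 -0.231
434.0 308.0 [45 45] [ 0.299 -0.188  0.041] uv -0.156 -0.33
tip (0, 0.235, 0.115) tilt 0.7 shift(cur tool axes) [0.0649 0.0044 0.1064] shift(new axes) [0.0649 0.0044 0.1064] rot [0.0011 0.0004 0.0022]
tip (0, 0.14, np.float64(0.0902822940661181)) tilt 0.7 shift(cur tool axes) [0.0082 0.0042 0.1865] shift(new axes) [0.0081 0.0044 0.1865] rot [0.0011 0.0004 0.0022]
```

The bowl is clear at trivet (-0.027,-0.231) with the leaf untouched. Next I work out the sweep rows.

```bash
cat > plan.py <<'E'
from h import *
def tipfor(a,th,off=0,back=0,r=.137):
    l=np.array([np.cos(a),np.sin(a)]); n=np.array([-np.sin(a),np.cos(a)])
    d=np.array([-np.sin(th),-np.cos(th)]); x=np.array([np.cos(th),-np.sin(th)])
    e=(.167*l-.001*n+.028*d) if a<np.pi/2-th else r*l-.001*n*(a<np.pi/2+.05)
    t=e+(.0095+off)*x-back*d; return (0,t[0],t[1]+.03)
def rows(seq,frm=None):
    if frm is None:
        o=observe(); frm=(o['position'],R.from_rotvec(o['ee_rot']).as_matrix())
    for (lab,tip,th) in seq:
        p,M=pose(tip,th); sh=frm[1].T@(p-frm[0]); rv=R.from_matrix(frm[1].T@M).as_rotvec()
        print(lab,"tip",np.round(tip,3),"tilt",round(th,2),"sh",sh.round(4),"rot",rv.round(3)); frm=(p,M)
E
python3 - <<'E'
from plan import *
s=[("out",tipfor(.655,.6,.015,.07),.6),("in",tipfor(.655,.6,.015),.6),("touch",tipfor(.655,.6,.0),.6)]
for a in np.arange(.75,1.66,.1): s.append((f"a{a:.2f}",tipfor(a,max(0,min(.6,np.pi/2-a))),max(0,min(.6,np.pi/2-a))))
for a in np.arange(1.75,3.15,.1): s.append((f"a{a:.2f}",tipfor(a,0),0.))
rows(s)
E
```

```text
out tip [0.    0.177 0.152] tilt 0.6 sh [-0.0043  0.0042  0.1157] rot [0.001 0.1   0.002]
in tip [0.    0.137 0.094] tilt 0.6 sh [-0.    0.    0.07] rot [0. 0. 0.]
touch tip [0.    0.125 0.102] tilt 0.6 sh [-0.015 -0.     0.   ] rot [0. 0. 0.]
a0.75 tip [0.    0.115 0.115] tilt 0.6 sh [-0.0153  0.     -0.0043] rot [0. 0. 0.]
a0.85 tip [0.    0.103 0.126] tilt 0.6 sh [-0.0164 -0.     -0.0029] rot [0. 0. 0.]
a0.95 tip [0.    0.09  0.137] tilt 0.6 sh [-0.0166  0.     -0.0013] rot [0. 0. 0.]
a1.05 tip [0.    0.077 0.144] tilt 0.52 sh [-0.0152  0.      0.0016] rot [0.    0.079 0.   ]
a1.15 tip [0.    0.066 0.151] tilt 0.42 sh [-0.0148  0.     -0.0003] rot [-0.   0.1 -0. ]
a1.25 tip [0.    0.053 0.157] tilt 0.32 sh [-0.0148 -0.     -0.0003] rot [0.  0.1 0. ]
a1.35 tip [0.    0.04  0.161] tilt 0.22 sh [-0.0148 -0.     -0.0003] rot [-0.   0.1  0. ]
a1.45 tip [0.    0.027 0.165] tilt 0.12 sh [-0.0148  0.     -0.0003] rot [ 0.   0.1 -0. ]
a1.55 tip [0.    0.013 0.167] tilt 0.02 sh [-0.0148  0.     -0.0003] rot [0.  0.1 0. ]
a1.65 tip [ 0.    -0.001  0.167] tilt 0 sh [-0.0149 -0.      0.0005] r
[... 529 characters left out ...]
t [0. 0. 0.]
a2.35 tip [ 0.    -0.087  0.127] tilt 0.0 sh [-0.0102 -0.      0.0091] rot [0. 0. 0.]
a2.45 tip [ 0.    -0.096  0.117] tilt 0.0 sh [-0.0092 -0.      0.0101] rot [0. 0. 0.]
a2.55 tip [ 0.    -0.104  0.106] tilt 0.0 sh [-0.0082  0.      0.011 ] rot [0. 0. 0.]
a2.65 tip [ 0.    -0.111  0.095] tilt 0.0 sh [-0.0071  0.      0.0117] rot [0. 0. 0.]
a2.75 tip [ 0.    -0.117  0.082] tilt 0.0 sh [-0.0059 -0.      0.0124] rot [0. 0. 0.]
a2.85 tip [ 0.    -0.122  0.069] tilt 0.0 sh [-0.0046 -0.      0.0129] rot [0. 0. 0.]
a2.95 tip [ 0.    -0.125  0.056] tilt 0.0 sh [-0.0033  0.      0.0133] rot [0. 0. 0.]
a3.05 tip [ 0.    -0.127  0.043] tilt 0.0 sh [-0.0019  0.      0.0136] rot [0. 0. 0.]
```

```bash
python3 -m pendant '[0,0,0,0,0.1,0,0, 0.006,0.002,0.039,0,0,0,0, 0.006,0.002,0.038,0,0,0,0, 0,0,0,0,0,0,0]'
python3 - <<'E'
from plan import *
st()
rows([("out",tipfor(.655,.6,.015,.07),.6),("in",tipfor(.655,.6,.015),.6),("touch",tipfor(.655,.6,.0),.6)])
E
```

```text
clock: 8.5
position: [0.6096, 0.2958, 0.1779]
ee_rot: [2.177, 1.608, -0.676]
force: [-0.5, 0.4, 0.9]
width: 0.001
gripper_force: 0.0
t 8.5 tip [-0.0003  0.2181  0.1688] zaxis uvz [-0.003 -0.565 -0.825] y [ 1.    -0.002 -0.002] F uvz [-0.6  0.2  0.9] w 0.001 q [-0.94  0.93  0.57  1.1  -0.03  1.65 -0.77]
out tip [0.    0.177 0.152] tilt 0.6 sh [-0.0243  0.0004  0.0373] rot [-0.003  0.    -0.001]
in tip [0.    0.137 0.094] tilt 0.6 sh [-0.    0.    0.07] rot [0. 0. 0.]
touch tip [0.    0.125 0.102] tilt 0.6 sh [-0.015 -0.     0.   ] rot [0. 0. 0.]
```

```bash
python3 -m pendant '[-0.008,0,0.037,0,0,0,0, -0.008,0,0.035,0,0,0,0, -0.008,0,0.035,0,0,0,0, 0,0,0,0,0,0,0]'
python3 - <<'E'
from plan import *
st()
rows([("touch",tipfor(.655,.6,.0),.6)])
cv2.imwrite('pics/s3.png',cv2.resize(get_image('side')[80:280,180:440,::-1],None,fx=3,fy=3))
E
```

```text
clock: 9.0
position: [0.5872, 0.2197, 0.1045]
ee_rot: [2.177, 1.607, -0.673]
force: [1.0, 0.7, 0.7]
width: 0.005
gripper_force: 0.0
t 9.0 tip [0.0005 0.1387 0.0954] zaxis uvz [-0.001 -0.564 -0.826] y [ 1.    -0.002  0.   ] F uvz [0.7 0.9 0.7] w 0.005 q [-0.93  0.9   0.56  1.37 -0.01  1.39 -0.76]
touch tip [0.    0.125 0.102] tilt 0.6 sh [-0.0153 -0.0005  0.0019] rot [-0.001 -0.    -0.002]
```

View pics/s3.png

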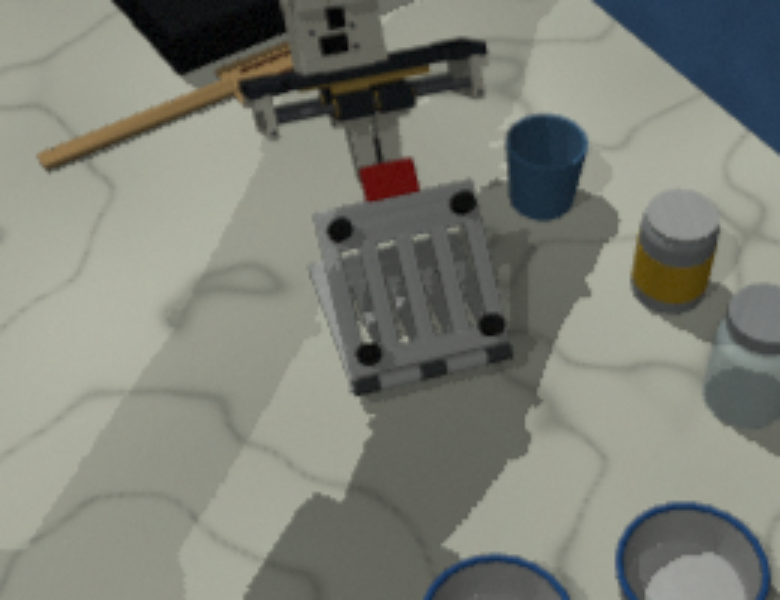

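The view shows the fingers under the red tab (crop (388,178)) and centred on it, clear of the cup. Now I lift the leaf along the arc, with a force check partway.

```bash
python3 -m pendant '[-0.008,0,0.001,0,0,0,0, -0.007,0,0.001,0,0,0,0, -0.0153,0,-0.0043,0,0,0,0, -0.0164,0,-0.0029,0,0,0,0, -0.0166,0,-0.0013,0,0,0,0]'
python3 - <<'E'
from plan import *
st()
E
```

```text
clock: 9.68
position: [0.5731, 0.1739, 0.1455]
ee_rot: [2.175, 1.61, -0.672]
force: [1.1, 1.0, -2.1]
width: 0.006
gripper_force: 1.2
t 9.675 tip [0.0004 0.0908 0.1364] zaxis uvz [ 0.001 -0.564 -0.826] y [1.    0.001 0.   ] F uvz [ 0.7  1.2 -2.1] w 0.006 q [-0.93  0.8   0.59  1.47  0.03  1.38 -0.72]
```

```bash
python3 -m pendant '[-0.0152,0,0.0016,0,0.079,0,0, -0.0148,0,-0.0003,0,0.1,0,0, -0.0148,0,-0.0003,0,0.1,0,0, -0.0148,0,-0.0003,0,0.1,0,0, -0.0148,0,-0.0003,0,0.1,0,0, -0.0148,0,-0.0003,0,0.1,0,0, -0.0149,0,0.0005,0,0.021,0,0]'
python3 - <<'E'
from plan import *
st()
cv2.imwrite('pics/s4.png',cv2.resize(get_image('side')[60:300,180:440,::-1],None,fx=2.5,fy=2.5))
E
```

```text
clock: 10.55
position: [0.5443, 0.0787, 0.1776]
ee_rot: [-2.528, -1.865, -0.005]
force: [1.4, 1.9, -1.0]
width: 0.004
gripper_force: 1.1
t 10.55 tip [ 0.0008 -0.0024  0.1666] zaxis uvz [ 0.002  0.003 -1.   ] y [ 1.    -0.002  0.002] F uvz [ 0.8  2.2 -1. ] w 0.004 q [-0.59  0.39  0.48  1.87 -0.22  0.93 -0.31]
```

View pics/s4.png

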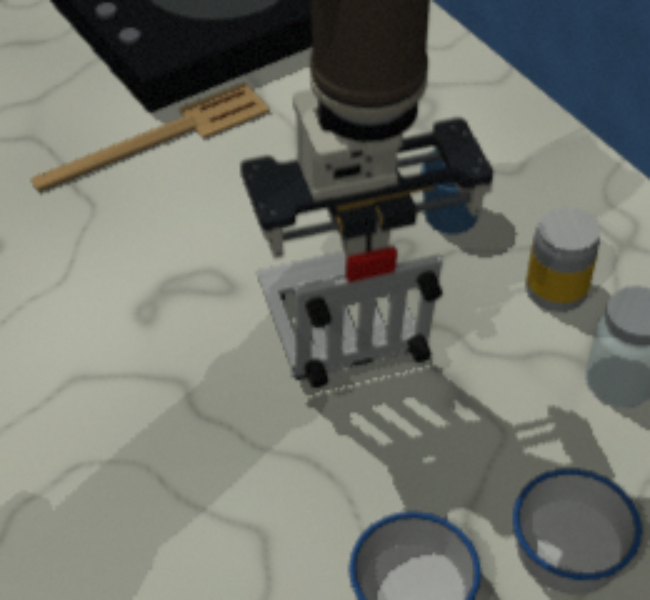

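The leaf is about upright, with the fingers behind the tab (crop (370,263)) and the bowl clear at (415,560). I continue over the top.

```bash
python3 -m pendant '[-0.0136,0,0.0018,0,0,0,0, -0.0133,0,0.0031,0,0,0,0, -0.013,0,0.0044,0,0,0,0, -0.0125,0,0.0057,0,0,0,0, -0.0118,0,0.0069,0,0,0,0, -0.0111,0,0.0081,0,0,0,0, -0.0102,0,0.0091,0,0,0,0, -0.0092,0,0.0101,0,0,0,0]'
python3 -c "
from h import *
st()"
```

```text
clock: 11.6
position: [0.5169, -0.0095, 0.1261]
ee_rot: [-2.524, -1.869, -0.0]
force: [3.0, 4.7, -1.7]
width: 0.004
gripper_force: 2.2
t 11.6 tip [ 0.0004 -0.0947  0.1151] zaxis uvz [-0.  0. -1.] y [ 1.     0.001 -0.   ] F uvz [ 1.5  5.4 -1.7] w 0.004 q [-0.43  0.41  0.47  1.99 -0.26  0.79 -0.12]
```

```bash
cat > tab.py <<'E'
from h import *
from scipy.optimize import minimize_scalar
for n in("side","top"):
    im=get_image(n).astype(int); m=((im[:,:,0]-im[:,:,1]>70)&(im[:,:,0]-im[:,:,2]>70)).astype(np.uint8); c=cam(n)
    k,l,s,ce=cv2.connectedComponentsWithStats(m)
    for i in range(1,k):
        if s[i,4]>12:
            f=lambda a:np.linalg.norm(w2px(c,leafpt([*P[:3],a],0,.155,.004))[0]-ce[i])
            r=min((f(a),a) for a in np.arange(.6,3.2,.01)); print(n,ce[i].round(1),s[i,4],"alpha",r)
E
python3 tab.py
```

```text
side [343.9 219.2] 58 alpha (np.float64(1.404231656933725), np.float64(2.4600000000000017))
top [589.8  65. ] 103 alpha (np.float64(258.8026002654811), np.float64(2.920000000000002))
```

The leaf is at 2.46 rad as planned, so I continue down.

```bash
python3 -m pendant '[-0.0082,0,0.011,0,0,0,0, -0.0071,0,0.0117,0,0,0,0, -0.0059,0,0.0124,0,0,0,0, -0.0046,0,0.0129,0,0,0,0, -0.0033,0,0.0133,0,0,0,0, 0,0,0.009,0,0,0,0, 0,0,0,0,0,0,0]'
python3 -c "
from h import *
st()"; python3 tab.py
```

```text
clock: 12.58
position: [0.508, -0.0376, 0.0558]
ee_rot: [-2.525, -1.869, 0.003]
force: [0.3, 0.5, 0.7]
width: 0.002
gripper_force: 0.2
t 12.575 tip [ 1.000e-04 -1.242e-01  4.480e-02] zaxis uvz [-0.001 -0.001 -1.   ] y [ 1.     0.    -0.001] F uvz [0.2 0.5 0.7] w 0.002 q [-0.33  0.51  0.4   2.07 -0.33  0.63  0.  ]
side [345.8 252.1] 194 alpha (np.float64(0.0918836647896591), np.float64(3.000000000000002))
top [589.6  64.8] 113 alpha (np.float64(258.71998543013626), np.float64(2.920000000000002))
```

Next I press down gently while watching the force: the tip is at 0.045 and the flat is at 0.030.

```bash
python3 -m pendant '[0,0,0.004,0,0,0,0, 0,0,0.004,0,0,0,0, 0,0,0.004,0,0,0,0, 0,0,0.002,0,0,0,0, 0,0,0,0,0,0,0]'
python3 -c "
from h import *
st()"; python3 tab.py
```

```text
clock: 13.3
position: [0.5085, -0.0369, 0.0423]
ee_rot: [-2.524, -1.869, 0.001]
force: [0.1, -0.0, 0.1]
width: 0.003
gripper_force: 0.0
t 13.3 tip [ 0.0003 -0.1234  0.0313] zaxis uvz [-0.001 -0.    -1.   ] y [ 1.     0.001 -0.001] F uvz [0.1 0.  0.1] w 0.003 q [-0.32  0.53  0.39  2.07 -0.35  0.6   0.02]
side [345.5 255.8] 203 alpha (np.float64(0.15033522015073433), np.float64(3.0800000000000023))
top [589.8  65. ] 103 alpha (np.float64(258.79301435369086), np.float64(2.920000000000002))
```

```bash
python3 -m pendant '[0,0,0.0015,0,0,0,0, 0,0,0.0015,0,0,0,0, 0,0,0,0,0,0,0]'
python3 -c "
from h import *
st()"; python3 tab.py
```

```text
clock: 13.78
position: [0.5088, -0.0369, 0.0409]
ee_rot: [-2.525, -1.869, -0.002]
force: [-6.6, 0.8, 24.4]
width: 0.006
gripper_force: 12.3
t 13.775 tip [ 0.0006 -0.1233  0.0299] zaxis uvz [ 0.     0.001 -1.   ] y [1.    0.001 0.   ] F uvz [-6.6 -1.2 24.4] w 0.006 q [-0.31  0.53  0.38  2.07 -0.35  0.59  0.02]
side [345.4 256. ] 207 alpha (np.float64(0.16753758844254527), np.float64(3.090000000000002))
top [590.2  64.6] 100 alpha (np.float64(259.3429534562961), np.float64(2.920000000000002))
```

Contact is firm at 24 N with the tip at 0.0299. I lift off and check.

```bash
python3 -m pendant '[0,0,-0.004,0,0,0,0, 0,0,-0.03,0,0,0,0, 0,0,-0.06,0,0,0,0, 0.03,0,-0.05,0,0,0,0, 0.06,0,0,0,0,0,0, 0.06,0,0,0,0,0,0, 0.06,0,0,0,0,0,0, 0.06,0,0,0,0,0,0, 0.06,0,0,0,0,0,0, 0,0,0,0,0,0,0]'
python3 tab.py; python3 - <<'E'
from h import *
st(); T=cam("top")
a,b=get_image("top"),get_image("side")
t=cv2.resize(a[150:270,270:450],None,fx=2.2,fy=2.2); s=cv2.resize(b[170:290,250:430],None,fx=2.2,fy=2.2)
cv2.imwrite("pics/f.png",np.hstack([t,s])[:,:,::-1])
im=a.astype(int); m=((im[:,:,2]-im[:,:,0])>35).astype(np.uint8); m=cv2.morphologyEx(m,cv2.MORPH_CLOSE,np.ones((3,3)));k,l,s,c=cv2.connectedComponentsWithStats(m)
for i in range(1,k):
    if s[i,4]>100 and s[i,2]<60:
        w=px2w(T,(s[i,0]+(s[i,2]-1)/2,s[i,1]+(s[i,3]-1)/2),.041)-[P[0],P[1],0]; print((w@U).round(3),(w@V).round(3))
E
```

```text
clock: 15.12
position: [0.6041, 0.2854, 0.1822]
ee_rot: [-2.515, -1.878, -0.001]
force: [0.2, -0.6, -0.7]
width: 0.004
gripper_force: 0.0
side [345.  255.5] 205 alpha (np.float64(0.5592767643880591), np.float64(3.0800000000000023))
top [589.7  65.1] 196 alpha (np.float64(258.66136921936146), np.float64(2.920000000000002))
top [381.7 221.6] 190 alpha (np.float64(1.3466594857798708), np.float64(2.780000000000002))
t 15.225 tip [-2.000e-04  2.066e-01  1.718e-01] zaxis uvz [-0.    -0.001 -1.   ] y [ 1.     0.002 -0.   ] F uvz [ 0.3 -1.   0.1] w 0.006 q [-0.79  0.57  0.44  1.56 -0.27  1.08 -0.58]
0.164 0.189
0.121 -0.231
0.115 -0.388
```

View pics/f.png

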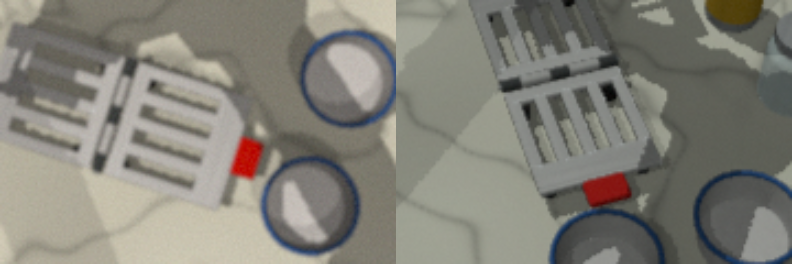

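The final view shows the leaf flat, with its tab at left crop (247,158). The bowl's centre is at (311,205), i.e. top px (411,243), unchanged and well outside the landing place. The estimate of about 3.12 rad allows for the camera seeing the top face. Handing in.

```bash
python3 -c "
from cell import *
print(sign_off())"
```

```text
the job is handed in; nothing more can be done
None
```

The bowl is pushed clear of the landing place and the leaf is turned over and pressed flat (about 3.12 rad by camera and tip height); the job was handed in at about 15 s and returned no verdict.

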